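# Lock the swivel disc of the assembly stand with its bar

### The job

Lock the swivel disc of the assembly stand: push a wing of the slotted disc round with the fingertips, whichever way you like, until its slot lines up with the steel bar lying in the channel, then push the bar by its upright end plate through the slot and fully home against the two stop posts. Nothing needs gripping: the bar must stay down in its channel and never be lifted out, and the other things on the bench and stand are to be left where they are.

Things in the scene. Friction and masses are not known exactly. Their poses are not given: they have to be found in the camera images.
- stand: Fixed aluminium base plate 340 x 150 x 12 mm lying on the bench, spanning x -245 to 95, y -75 to 75 mm of this frame. Origin: on the disc's vertical axis at bench height; z up; +x is the way the bar is pushed, along y = 0. The bar's channel: floor at 19 mm height, x -242 to -62 mm; two cheeks 17 mm apart, tops 33 mm high, x -170 to -75 mm.
- stops (a point): Middle between the front faces of the two steel stop posts, 57 mm high, one either side of the channel: x = -85 mm in the stand's frame, 48 mm above the bench. The posts are 10 mm thick (x -85 to -75 mm) and reach 18 mm to either side. When the bar is home, the front face of its end plate rests on them. Axes as the stand.
- keeper (a point): Mouth of the steel keeper beyond the disc, x = 50 mm in the stand's frame, 26 mm above the bench: two cheeks 18 mm apart, x 50 to 80 mm, tops 33 mm high, that take the bar's nose.
- lock_disc (a joint): Turn of the slotted dark steel disc (90 mm across, top 34 mm above the bench) about the stand's origin, rad, counter-clockwise from above, range -1.5 to 4.64. Its slot, 18 mm wide, open on top and at both ends, runs straight through the centre; it is in line with the bar at 0 and equally at pi (3.14). It turns stiffly (0.08 N m) and stays where it is left. It starts between 0.5 and 2.64.
- disc_top (a point): Centre of the disc's top face, 34 mm above the bench, turning with the disc; its x axis runs along the slot, its z axis up.
- wing_a (a point): Centre of one of the disc's two upright wings: a flat bright steel fin 8 mm thick (along the slot) and 28 mm long (across the slot, 14 to 42 mm from the disc's axis), 34 to 62 mm above the bench. Axes as disc_top; this wing lies 28 mm from the disc's axis on the +y side.
- wing_b (a point): Centre of the other wing, the same, 28 mm from the axis on the -y side.
- lock_bar: Loose steel locking bar 160 x 14 x 14 mm with a tapered nose, 0.2 to 0.35 kg, lying in the channel. Origin: middle of its length, on its underside (19 mm above the bench); +x towards its nose. Its nose starts 7 to 21 mm short of the disc; it has to slide 120 to 134 mm. Home: origin at x = -12 mm in the stand's frame.
- bar_nose (a point): Tip of the bar's nose, 80 mm ahead of its origin and 7 mm above its underside. When home it lies at x = 68 mm in the stand's frame.
- bar_plate (a point): Centre of the rear face of the upright end plate on the bar's tail, 81 mm behind the bar's origin, 48 mm above the bench: push here along the bar's +x. The plate is 8 mm thick, 34 mm wide, 35 to 61 mm above the bench.
- standoff_a: Bystander: loose brass standoff 16 mm across, 40 mm high, upright on the stand's plate beside the keeper. Origin: centre of its foot.
- standoff_b: Bystander: the same, on the stand's plate beside the channel.
- glue_tube: Bystander: white glue tube standing on its cap, 34 mm across, 96 mm high. Origin: centre of its foot.
- driver: Bystander: screwdriver lying on the bench on the far side of the stand.
- spanner: Bystander: spanner lying on the bench on the robot's side of the stand.
- tape_roll: Bystander: grey tape roll lying flat, 76 mm across, 22 mm high. Origin: centre of its underside.
- part_tray: Bystander: red tray 110 x 80 x 35 mm. Origin: centre of its underside.
Things that resemble listed ones, but are neither listed nor needed, are in the scene too. Of the things like the lock_bar, leave any that is brown or red; of the rest the smaller one is meant.

How it is judged:
On the way, in this order (a step that is already met when the one before it is completed fails the run):
1. the disc's slot is lined up with the bar (within 0.1 rad) (angle between the x axis of disc_top and the x axis of stand, either way round below 0.1 rad), for 0.2 s.
2. the bar's nose has come through the disc into the keeper (x of bar_nose in the frame of stand above 0.05 m and angle between the x axis of disc_top and the x axis of stand, either way round below 0.1 rad), for 0.05 s.
At the end, for the whole second after the job is handed in: The bar lies through the slot with its nose in the keeper, within 7 mm of fully home (nose at x = 68 mm of the stand), within 5 mm sideways, lying flat in its channel (tilt under 0.06 rad) and at rest; the slot is in line with it within 0.1 rad (x of bar_nose in the frame of stand above 0.061 m and y of bar_nose in the frame of stand between -0.005 and 0.005 m and z of bar_nose in the frame of stand below 0.031 m and angle between bar_nose's own z axis and vertical below 0.06 rad and angle between the x axis of disc_top and the x axis of stand, either way round below 0.1 rad and linear speed of lock_bar below 0.01 m/s); the robot touches nothing.
It fails at once if the bar is lifted (its middle over 12 mm up) or tipped (height (world z) of lock_bar above 0.031 m or angle between lock_bar's own z axis and vertical above 0.3 rad).
It fails at once if a bystander is moved more than 25 mm (distance of any of standoff_a, standoff_b, glue_tube, driver, spanner, tape_roll, part_tray from where it was at the start of the episode above 0.025 m).
It also fails if it takes over 51 s, if anything falls off the work surface, if the arm or the gripper's body presses on something with over 40 N, if the wrist force passes 120 N, or if a joint passes its speed limit or range.

### The arm

A 6-joint arm with a two-finger parallel gripper is mounted at the origin on the work surface. World frame = base frame: x ahead of the robot, y to its left, z up, the work surface at z = 0. Lengths are in m, angles in rad, forces in N, time in s.
With the tool pointing down it reaches from about 0.425 to 0.95 m from the base axis. Payload 3.5 kg.
Tool frame: the origin (TCP) lies on the centre line of the jaws, within the pads' length; the fingertips stand 14 mm ahead of it and the grasp point (between the pads) lies 5 mm behind it (ctrl.finger_overhang is the distance from the TCP to the fingertips, in m); z points along the fingers, y is the line along which they close (so a half turn about z gives the same grasp; the last joint's range is limited). The gripper opens to 85 mm and grips with 20 to 120 N. Pads are 22 mm wide; open, the fingers measure 114 mm over their backs; the gripper's body (76 mm by 85 mm) begins 54 mm behind the grasp point. The pads swing forward as they close: fully open they stand 13 mm farther back than shut.
Start: joints at [-1.335, 0.286, 1.577, -0, 1.279, -0.15], TCP at [0.254, -0.625, 0.245] pointing down, gripper open.
Joint ranges: [-2.77, 2.77], [-0.9, 2.22], [0.21, 2.48], [-1.53, 4.67], [0.24, 2.81], [-2.84, 2.84]. Speed limits (rad/s): [2.79, 2.79, 3.14, 3.14, 3.14, 3.14].

### API

Orientations are given as a unit quaternion [x, y, z, w].
In Python, from plant import ctrl gives the robot as it stands.
- The arm moves only by the tool send_rows, never from a script. Its argument "moves" is text: rows parted by semicolons, each of 7 numbers parted by spaces: the turn, a rotation vector about the tool's x, y, z in units of 360 degrees (1.0 is 360 degrees), then the shift along the tool's x, y, z in units of 20 cm (1.0 is 20 cm), then the gripper's target within -1 to 1 (fully open at 1, half-way at 0, shut at -1). A call has 1 to 12 rows; each row is the pose to reach, as a shift and turn from the pose commanded when the call began, along the tool's axes at that moment, turning the shorter way round; what a row does not reach only later rows make up. A row lasts 1/8 s, in which the tool goes at most 62.5 mm and 10.7 degrees, less where a joint would pass 70% of its speed; a pose out of reach is approached as far as the arm can. A call with a number of a shift or a turn outside -1 to 1 is refused whole. A call with a gripper value outside its range is refused whole. The fingers move at their own pace and stop on an object; "newtons" is the grip in N (left out, the last holds). Time passes only in rows, so rows that repeat a pose let the fingers close. It gives the time, the measured TCP pose, the force, the opening and the grip force at its end, in the units of the state.
- ctrl.get_state(): the state, without advancing time (a new reading comes with each control period).
- ctrl.read_camera(name): name is "scene" or "top" or "wrist"; returns a dict with "image" (384x512x3 uint8, red, green, blue), "fovy" (degrees; the focal length in pixels is half the picture's height over the tangent of half this angle, whatever the lens; pixels are square), "cx", "cy" (the principal point, pixels), "distortion" ([k1, k2, p1, p2, k3] as OpenCV has them; the pictures are not rectified), "extrinsics" (4x4, takes a point from camera to world coordinates). Camera axes: x right, y up, looking along -z (the intrinsics and any distortion apply to the point x, -y, -z); pixel columns grow to the right and rows downward; lengths in m; the calibration is good to about 2 mm. A picture is of the moment at which its call begins. There is no depth.
- ctrl.sign_off(): hands the job in; it is judged then, once.
The state is a dict: "time": time; "qpos": joint angles; "dq": joint speeds; "joint_efforts": joint torques, N m; "eef_pos": TCP position; "tcp_rot": TCP orientation; "contact_force": force on the tool from outside, world axes, zero at the start; "wrist_torque": the same for the moment, N m; "opening": opening from 0.0 (shut) to 1.0 (fully open); "finger_force": force on a finger pad.
Only numpy, scipy, OpenCV 4.12 (cv2) and the standard library are available. Lean on these libraries where they do the work, as an engineer would, in place of code of your own. Each camera call takes 0.05 s, during which the arm holds its last target. There are 200 camera calls.

## Working session

There is one attempt and no reset: what is moved stays moved. The work goes in short steps, Python scripts to look and compute and a tool call to move; the robot and the scene stay as the last step left them, time stands still between calls to the robot, and variables do not carry over. Pictures are saved under pics/ and viewed, at most 10 in all, crops included, and the job is handed in when it is done.

Besides the shell and the picture viewer there is one more tool, called after "Request:" in YAML: its name, and indented under it one key for each argument. send_rows: Moves the arm, as the interface text tells. Its arguments: {"type":"object","properties":{"moves":{"type":"string"},"newtons":{"type":"number"}},"required":["moves"]}

```bash
ls; mkdir -p pics; cat > h.py <<'E'
import numpy as np, cv2
from plant import ctrl
def cam(n):
    c=ctrl.read_camera(n); im=c["image"]; f=im.shape[0]/2/np.tan(np.radians(c["fovy"])/2)
    c["K"]=np.array([[f,0,c["cx"]],[0,f,c["cy"]],[0,0,1.]]); c["d"]=np.array(c["distortion"],float); c["E"]=np.array(c["extrinsics"]); return c
def ray(c,uv):
    p=cv2.undistortPoints(np.array(uv,float).reshape(-1,1,2),c["K"],c["d"]).reshape(-1,2)
    return np.c_[p[:,0],-p[:,1],-np.ones(len(p))]@c["E"][:3,:3].T
def onz(c,uv,z):
    r=ray(c,uv); o=c["E"][:3,3]; return o+r*((z-o[2])/r[:,2])[:,None]
def proj(c,P):
    q=(np.array(P,float).reshape(-1,3)-c["E"][:3,3])@c["E"][:3,:3]
    return cv2.projectPoints(q*[1,-1,-1],np.zeros(3),np.zeros(3),c["K"],c["d"])[0].reshape(-1,2)
def save(n,im): cv2.imwrite(n,im[...,::-1])
E
python3 - <<'E'
from h import *
for n in("scene","top"):
    c=cam(n); save(f"pics/{n}0.png",cv2.resize(c["image"],(800,600))); print(n,c["E"].round(3).tolist(),c["fovy"],c["d"])
s=ctrl.get_state();print(s["time"],s["eef_pos"],s["tcp_rot"],s["opening"])
E
```

```text
pics
scene [[-0.877, -0.374, 0.301, 0.799], [0.48, -0.684, 0.549, 0.551], [0.001, 0.626, 0.78, 0.836], [0.0, 0.0, 0.0, 1.0]] 48.605530432822775 [-0.07152216  0.          0.          0.          0.        ]
top [[-0.017, 0.99, -0.143, 0.322], [-1.0, -0.015, 0.013, 0.0], [0.011, 0.143, 0.99, 1.185], [0.0, 0.0, 0.0, 1.0]] 42.921143790965814 [0.06342059 0.         0.         0.         0.        ]
0.1 [ 0.25389268 -0.62481569  0.24405603] [ 9.81450722e-01  1.91711497e-01 -5.59063940e-05 -1.08582804e-03] 1.0018309806028678
```

View pics/scene0.png

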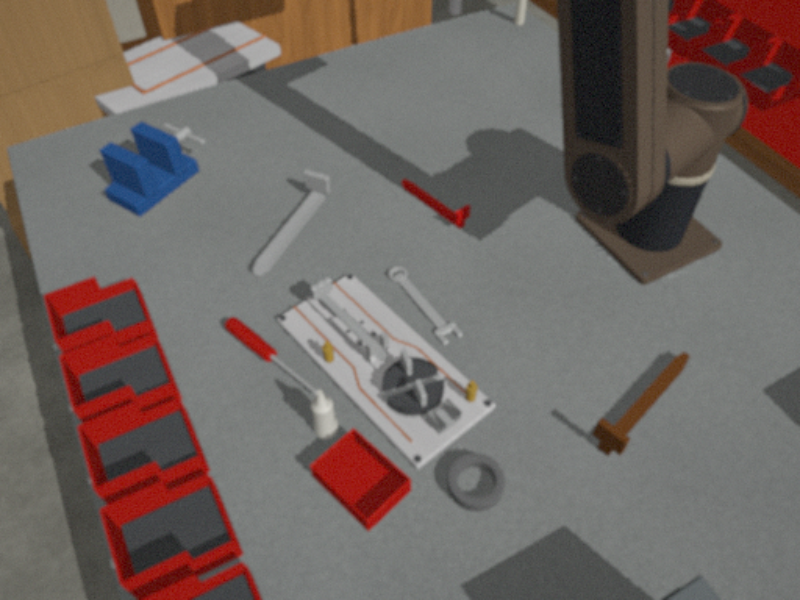

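View pics/top0.png

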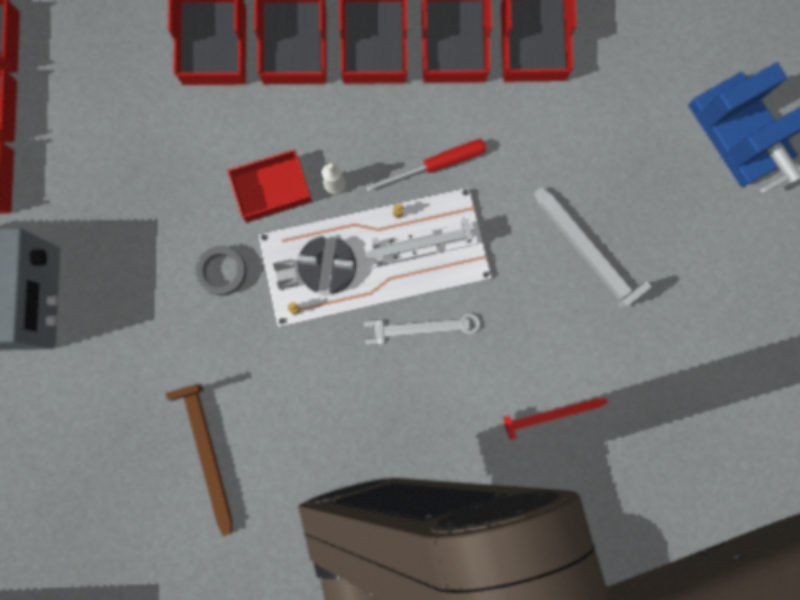

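The bar candidates in the top view are brown at (205,460), red at (555,415), a large grey loose one at (595,245) and a small grey one in the channel at (425,245). The small grey one in the channel fits the description. I'll confirm it in a crop and measure the plate.

```bash
cat > st.py <<'E'
from h import *
c=cam("top"); im=c["image"]
hsv=cv2.cvtColor(im,cv2.COLOR_RGB2HSV)
m=((hsv[...,2]>175)&(hsv[...,1]<60)).astype(np.uint8)
roi=np.zeros_like(m); roi[110:215,155:325]=1; m*=roi
m=cv2.morphologyEx(m,cv2.MORPH_CLOSE,np.ones((5,5)))
ct=max(cv2.findContours(m,0,2)[0],key=cv2.contourArea).reshape(-1,2)
h=cv2.convexHull(ct).reshape(-1,2)
P=onz(c,h,0.012)[:,:2]
r=cv2.minAreaRect((P*1000).astype(np.float32)); print(r)
b=cv2.boxPoints(r)/1000
# long axis, pointing +y
e=[b[1]-b[0],b[2]-b[1]]; L=max(e,key=np.linalg.norm); L=L/np.linalg.norm(L); L*=np.sign(L[1])
cen=np.array(r[0])/1000; O=cen+L*0.075
th=np.arctan2(L[1],L[0]); print("O",O,"th",th)
np.save("st.npy",[O[0],O[1],th])
a=im[110:215,155:325]; a=cv2.resize(a,(800,494),interpolation=cv2.INTER_CUBIC)
save("pics/topc.png",a)
s=cam("scene")
a=s["image"][170:305,170:325]; save("pics/scenec.png",cv2.resize(a,None,fx=4.4,fy=4.4,interpolation=cv2.INTER_CUBIC))
E
python3 st.py
```

```text
((555.5381469726562, 23.683868408203125), (148.91928100585938, 338.8305358886719), 12.148327827453613)
O [0.53975491 0.09700433] th 1.7828245
```

View pics/topc.png

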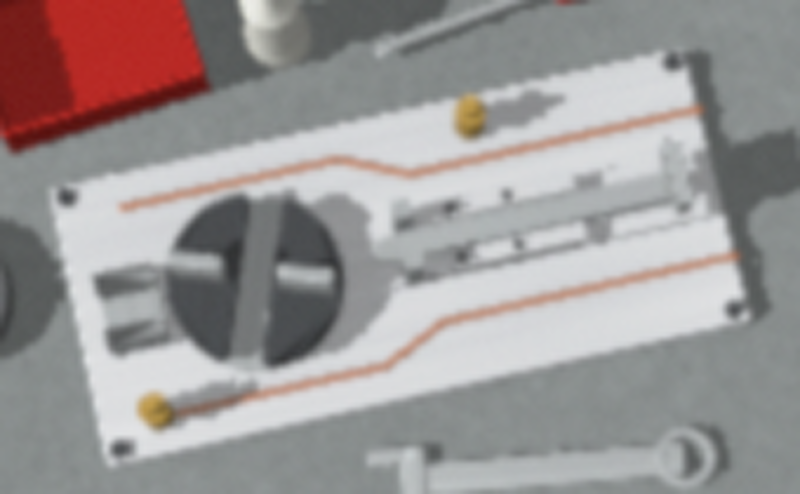

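View pics/scenec.png

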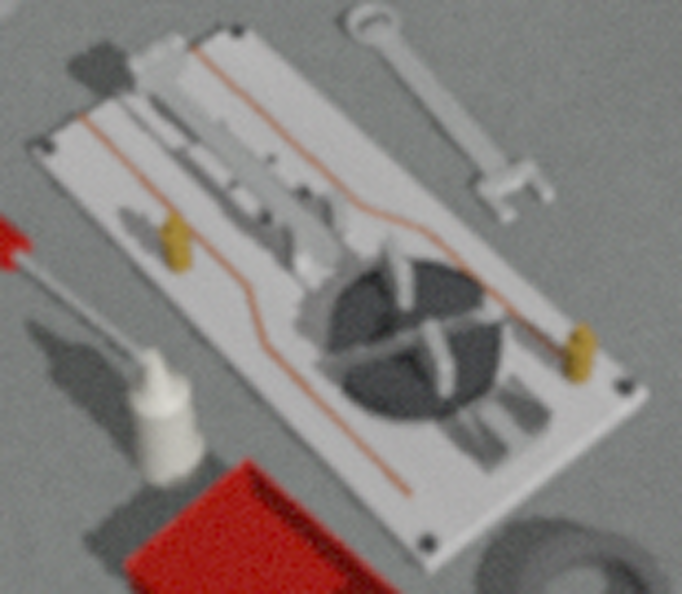

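The crops confirm the bar in the channel (top crop: tail plate at (680,170), nose at (388,245)). The disc centre is at (255,280), the slot runs from (271,195) to (246,365), and the wings are at (195,265) and (308,275). Next I'll turn these into stand coordinates.

```bash
cat >> h.py <<'E'
try:
    O0,O1,TH=np.load("st.npy")
    R=np.array([[np.cos(TH),-np.sin(TH)],[np.sin(TH),np.cos(TH)]])
    w2s=lambda P:(np.atleast_2d(P)[:,:2]-[O0,O1])@R
    s2w=lambda P:np.atleast_2d(P)@R.T+[O0,O1]
except FileNotFoundError: pass
E
python3 - <<'E'
from h import *
np.set_printoptions(suppress=True,precision=4)
c=cam("top"); k=lambda p:np.array(p,float)/4.706+[155,110]-.4
f=lambda p,z:print(w2s(onz(c,k(p),z))*1000)
im=c["image"];m=(im.max(2)<95).astype(np.uint8);r=np.zeros_like(m);r[145:192,185:232]=1;m*=r
m=cv2.morphologyEx(m,cv2.MORPH_OPEN,np.ones((3,3)))
cs=[q for q in cv2.findContours(m,0,1)[0] if cv2.contourArea(q)>50]
h=np.vstack(cs).reshape(-1,2)
P=w2s(onz(c,cv2.convexHull(h).reshape(-1,2),.034))*1000;print("disc",cv2.minEnclosingCircle(P.astype(np.float32)))
# slot: bright pixels within 44mm radius minus wings: fit line to mid slot outer ends
s=w2s(onz(c,k([[271,195],[246,365]]),.034)); d=s[0]-s[1]; print("slot",s*1000,np.arctan2(d[1],d[0])%np.pi)
print("nose");f([388,245],.026)
print("plate");f([[665,140],[690,200],[700,165]],.061)
print("standoffs");f([[155,395],[468,102]],.052)
print("wings");f([[175,258],[222,266],[280,268],[333,280]],.062)
st=ctrl.get_state();print(w2s(st["eef_pos"])*1000)
E
```

```text
disc ((-1.3424075841903687, 1.9624602794647217), 44.177005767822266)
slot [[-18.3853 -40.2135]
 [ 12.7595  42.7254]] 1.211574148033789
nose
[[-70.9938  -3.1021]]
plate
[[-217.5615  -17.0521]
 [-222.4513   15.6048]
 [-231.6008   -0.6469]]
standoffs
[[  58.8816   50.2873]
 [-126.3075  -60.6062]]
wings
[[ 34.0583 -12.9792]
 [ 12.2529  -3.8308]
 [-15.5206   3.5863]
 [-39.8063  15.3847]]
[[-645.7688  431.368 ]]
```

```bash
cat >> h.py <<'E'
from scipy.spatial.transform import Rotation as Ro
def rows(wps,base=None):
    """wps: (sx,sy,z,yaw_stand) in stand frame m/rad, tool down, tool x at yaw; prints rows from the present pose"""
    s=ctrl.get_state(); p=np.array(s["eef_pos"]); R0=Ro.from_quat(s["tcp_rot"])
    for x,y,z,a in wps:
        w=np.r_[s2w([x,y])[0],z]; a+=TH
        Rt=Ro.from_matrix([[np.cos(a),np.sin(a),0],[np.sin(a),-np.cos(a),0],[0,0,-1]])
        print((R0.inv()*Rt).as_rotvec().round(5)/2/np.pi, R0.inv().apply(w-p)/.2)
def disc(j,u,v): return (u*np.cos(j)-v*np.sin(j), u*np.sin(j)+v*np.cos(j))
def where():
    s=ctrl.get_state(); R0=Ro.from_quat(s["tcp_rot"]).as_matrix()
    print("t",s["time"],"stand",w2s(s["eef_pos"])[0]*1000,"z",s["eef_pos"][2],"yaw",(np.arctan2(R0[1,0],R0[0,0])-TH),"tilt",R0[2,2],"F",s["contact_force"],"open",s["opening"],"q",s["qpos"])
np.set_printoptions(suppress=True,precision=4)
E
python3 - <<'E'
from h import *
print(ctrl.finger_overhang)
p=disc(1.21,.027,-.032);print(p)
rows([(-.45,.2,.2,0.),(-.3,.1,.17,.6),(-.1,.05,.15,1.21),(*p,.15,1.21)])
E
```

```text
0.014
(np.float64(0.03947123588263027), np.float64(0.013965011202922845))
[-0.0001 -0.0001 -0.2223] [ 1.3086 -0.7638  0.2244]
[-0.0001 -0.0002 -0.3178] [ 1.9307 -1.4159  0.3752]
[-0.     -0.0002 -0.4149] [ 2.3498 -2.3575  0.4763]
[-0.     -0.0002 -0.4149] [ 2.6479 -3.0133  0.4771]
```

Request:
send_rows:
  moves: "0 0 -0.03 0.25 -0.2 0 -1; 0 0 -0.06 0.5 -0.4 0 -1; 0 0 -0.09 0.75 -0.6 0.1 -1; 0 0 -0.12 0.95 -0.8 0.1 -1; 0 0 -0.14 0.95 -0.95 0.2 -1; 0 0 -0.14 0.95 -0.95 0.2 -1"
  newtons: 30

```text
time: 1.0
eef_pos: [0.3579, -0.3749, 0.2032]
tcp_rot: [0.806, 0.592, 0.0, -0.002]
contact_force: [-0.3, 1.2, 0.6]
opening: 0.001
finger_force: 0.0
```

```bash
python3 - <<'E'
from h import *
p=disc(1.21,.027,-.032);where()
rows([(-.2,.08,.17,.6),(-.1,.05,.15,1.21),(*p,.15,1.21)])
E
```

```text
t 1.0 stand [-423.0251  277.0816] z 0.20320893588984779 yaw -0.5160295671637585 tilt -0.9999899914548827 F [-0.2975  1.1879  0.5659] open 0.0010009537100620061 q [-1.0044 -0.0193  1.9955 -0.0001  1.1699 -0.7004]
[-0.0002 -0.0007 -0.1776] [1.4557 0.3074 0.1691]
[-0.     -0.0008 -0.2747] [1.9643 0.1915 0.271 ]
[-0.     -0.0008 -0.2747] [2.6597 0.0042 0.2736]
```

Request:
send_rows:
  moves: "0 0 -0.03 0.25 0.1 0 -1; 0 0 -0.06 0.5 0.2 0 -1; 0 0 -0.09 0.75 0.3 0 -1; 0 0 -0.12 1 0.35 0.05 -1; 0 0 -0.14 1 0.35 0.05 -1; 0 0 -0.14 1 0.35 0.05 -1"

```text
time: 1.75
eef_pos: [0.4866, -0.2091, 0.1962]
tcp_rot: [0.479, 0.878, -0.0, 0.001]
contact_force: [0.4, 0.1, 0.5]
opening: 0.0
finger_force: 0.0
```

```bash
python3 - <<'E'
from h import *
p=disc(1.21,.027,-.032);where()
rows([(-.1,.05,.15,1.21),(*p,.15,1.21)])
E
```

```text
t 1.75 stand [-288.0204  116.4086] z 0.19617969868239787 yaw 0.3595024298179652 tilt -0.9999982378352824 F [0.4129 0.099  0.4986] open 9.386847548444928e-05 q [-0.5974  0.011   1.9789 -0.0002  1.1498 -1.1689]
[-0.      0.0003 -0.1354] [0.7636 0.6414 0.2299]
[-0.      0.0003 -0.1354] [1.353  1.0554 0.229 ]
```

Request:
send_rows:
  moves: "0 0 -0.03 0.25 0.2 0 -1; 0 0 -0.06 0.5 0.4 0 -1; 0 0 -0.09 0.75 0.6 0.05 -1; 0 0 -0.12 1 0.8 0.1 -1; 0 0 -0.135 1 0.8 0.1 -1; 0 0 -0.135 1 0.8 0.1 -1"

```text
time: 2.5
eef_pos: [0.512, 0.0464, 0.1759]
tcp_rot: [0.076, 0.997, -0.0, 0.001]
contact_force: [0.7, -0.6, -0.4]
opening: 0.007
finger_force: 0.0
```

```bash
python3 - <<'E'
from h import *
p=disc(1.21,.027,-.032);where()
rows([(*p,.12,1.21),(*p,.054,1.21)])
E
```

```text
t 2.5 stand [-43.5795  37.7874] z 0.17585389535062967 yaw 1.2070617244803867 tilt -0.9999993400288193 F [ 0.671  -0.5705 -0.4426] open 0.006736991556235328 q [-0.107  -0.0006  2.0305 -0.0003  1.1106 -1.5259]
[-0.      0.0002 -0.0005] [0.0367 0.4305 0.2792]
[-0.      0.0002 -0.0005] [0.0371 0.4306 0.6092]
```

Request:
send_rows:
  moves: "0 0 0 0.04 0.2 0.1 -1; 0 0 0 0.04 0.43 0.28 -1; 0 0 0 0.04 0.43 0.28 -1; 0 0 0 0.04 0.43 0.4 -1; 0 0 0 0.04 0.43 0.5 -1; 0 0 0 0.04 0.43 0.6 -1; 0 0 0 0.04 0.43 0.6 -1; 0 0 0 0.04 0.43 0.6 -1"

```text
time: 3.5
eef_pos: [0.5174, 0.1318, 0.0568]
tcp_rot: [0.075, 0.997, 0.0, 0.001]
contact_force: [0.1, 0.9, 0.0]
opening: -0.002
finger_force: 0.0
```

```bash
python3 - <<'E'
from h import *
where()
z=.055
rows([(*disc(j,.0155,-.032),z,j) for j in (1.21,1.06,.91,.76,.61,.46,.31,.2,.12)])
E
```

```text
t 3.5 stand [38.7434 14.5363] z 0.056833897453724684 yaw 1.2076462033105186 tilt -0.9999968521399516 F [0.1094 0.9424 0.0142] open -0.002327377827916537 q [ 0.0594  0.2176  2.0441 -0.0002  0.8773 -1.3601]
[ 0.0001  0.0004 -0.0004] [-0.0589  0.0045  0.0093]
[0.0001 0.0004 0.0235] [-0.0836  0.0144  0.0094]
[0.0001 0.0004 0.0474] [-0.1096  0.0204  0.0094]
[0.0001 0.0004 0.0712] [-0.1361  0.0225  0.0095]
[0.0002 0.0004 0.0951] [-0.1627  0.0206  0.0096]
[0.0002 0.0004 0.119 ] [-0.1887  0.0148  0.0096]
[0.0002 0.0003 0.1429] [-0.2135  0.0051  0.0097]
[0.0003 0.0003 0.1604] [-0.2306 -0.0043  0.0097]
[0.0003 0.0003 0.1731] [-0.2424 -0.0123  0.0098]
```

Request:
send_rows:
  moves: "0 0 0 -0.06 0.005 0.01 -1; 0 0 0.012 -0.07 0.01 0.01 -1; 0 0 0.024 -0.084 0.014 0.01 -1; 0 0 0.048 -0.11 0.02 0.01 -1; 0 0 0.071 -0.136 0.022 0.01 -1; 0 0 0.095 -0.163 0.02 0.01 -1; 0 0 0.119 -0.189 0.015 0.01 -1; 0 0 0.143 -0.214 0.005 0.01 -1; 0 0 0.16 -0.231 -0.004 0.01 -1; 0 0 0.16 -0.231 -0.004 0.01 -1"

```text
time: 4.75
eef_pos: [0.5629, 0.1255, 0.0542]
tcp_rot: [0.545, 0.838, 0.001, 0.001]
contact_force: [0.2, 1.6, 0.2]
opening: -0.0
finger_force: 0.5
```

```bash
python3 - <<'E'
from h import *
where()
for n,(a,b,e,f) in {"top":(110,215,155,325),"scene":(170,305,170,325)}.items():
    c=cam(n); I=cv2.resize(c["image"][a:b,e:f],None,fx=4.4,fy=4.4,interpolation=cv2.INTER_CUBIC); 
    save(f"pics/{n}2.png",I)
a=cv2.imread("pics/top2.png");b=cv2.imread("pics/scene2.png")
a=cv2.resize(a,(425,262)); w=max(a.shape[1],b.shape[1])
E
```

```text
t 4.75 stand [ 23.0057 -28.5904] z 0.05417545532526588 yaw 0.2060712639421025 tilt -0.9999976956507971 F [0.1542 1.6057 0.1567] open -0.0002909478780737616 q [ 0.0434  0.3046  1.9403  0.0005  0.8946 -0.375 ]
```

View pics/top2.png

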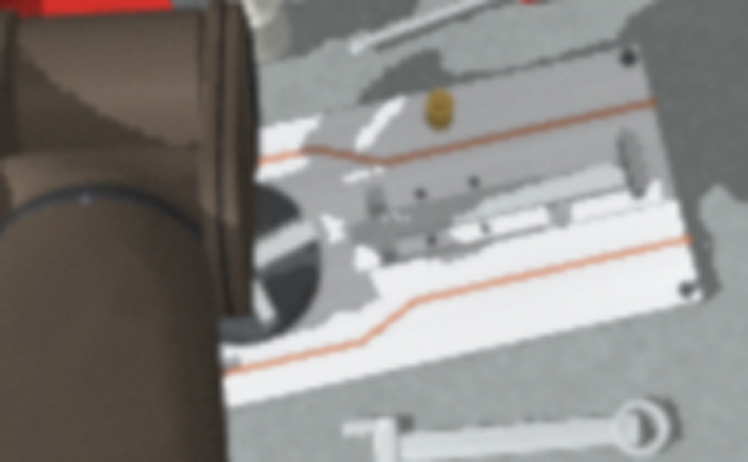

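The top view shows the slot at (258,250) to (318,230), about 7 degrees off the bar's line, so the disc has turned as planned. I'll push the last bit.

```bash
python3 - <<'E'
from h import *
rows([(*disc(j,.0155,-.031),.054,j) for j in (.13,.06,.0)]+[(.03,-.03,.054,0),(.03,-.03,.13,0)])
E
```

```text
[0.0002 0.0001 0.0122] [-0.0179  0.0001 -0.0003]
[0.0002 0.0001 0.0234] [-0.0293  0.0043 -0.0003]
[0.0002 0.0001 0.0329] [-0.0392  0.0072 -0.0003]
[0.0002 0.0001 0.0329] [ 0.0328  0.0172 -0.0003]
[0.0002 0.0001 0.0329] [ 0.0325  0.0176 -0.3803]
```

Request:
send_rows:
  moves: "0 0 0.012 -0.018 0 0 -1; 0 0 0.023 -0.029 0.004 0 -1; 0 0 0.033 -0.039 0.007 0 -1; 0 0 0.033 -0.039 0.007 0 -1; 0 0 0.033 -0.039 0.007 0 -1"

```text
time: 5.48
eef_pos: [0.5663, 0.1189, 0.0537]
tcp_rot: [0.629, 0.778, 0.0, 0.0]
contact_force: [0.6, 1.7, 1.5]
opening: -0.001
finger_force: 1.0
```

```bash
python3 - <<'E'
from h import *
where()
E
```

```text
t 5.475 stand [ 15.7801 -30.5917] z 0.05374994498467467 yaw -0.0008001030938307174 tilt -0.9999994890973586 F [0.5609 1.7388 1.4527] open -0.0010794290497201787 q [ 0.0316  0.3095  1.9348  0.0002  0.8963 -0.1798]
```

Request:
send_rows:
  moves: "0 0 0 0.04 0 0 -1; 0 0 0 0.07 0 0 -1; 0 0 0 0.07 0 -0.2 -1; 0 0 0 0.07 0 -0.4 -1; 0 0 0 -0.2 0 -0.5 -1; 0 0 0 -0.5 0 -0.5 -1; 0 0 0 -0.8 0 -0.5 -1; 0 0 0 -1 0 -0.5 -1; 0 0 0 -1 0 -0.5 -1"

```text
time: 6.6
eef_pos: [0.6078, -0.0794, 0.1532]
tcp_rot: [0.631, 0.776, -0.0, 0.0]
contact_force: [0.2, 1.4, -0.2]
opening: -0.001
finger_force: 0.0
```

```bash
python3 - <<'E'
from h import *
where()
rows([(-.255,0,.15,0),(-.255,0,.054,0)])
c=cam("top"); save("pics/top3.png",cv2.resize(c["image"][110:215,155:325],(800,494),interpolation=cv2.INTER_CUBIC))
E
```

```text
t 6.6 stand [-186.7944  -29.358 ] z 0.15316791093003618 yaw -0.005731614146321284 tilt -0.999999779891656 F [ 0.248   1.4424 -0.2434] open -0.0012171505701091745 q [-0.2951  0.2415  1.8079 -0.0007  1.0923 -0.501 ]
[-0.0001  0.0001 -0.0009] [-0.3419 -0.1448  0.0161]
[-0.0001  0.0001 -0.0009] [-0.3416 -0.1446  0.4961]
```

View pics/top3.png

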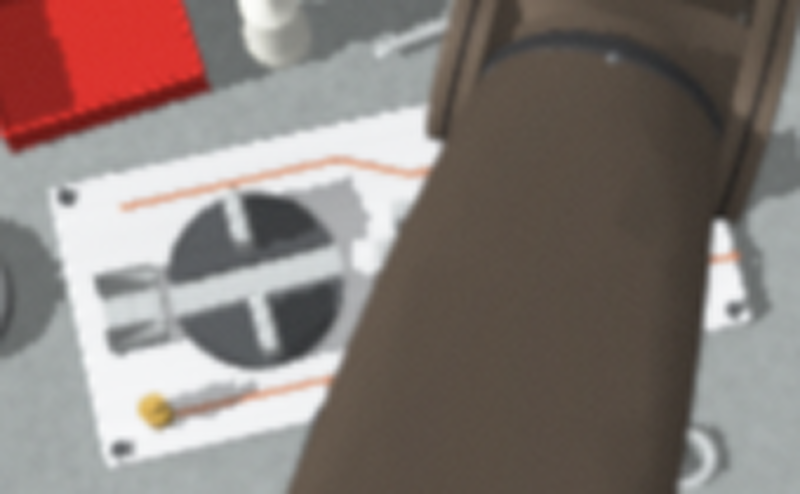

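The slot now runs (175,300) to (338,258), nearly parallel to the copper lines. I'll check its angle by fitting the slot's edges.

```bash
python3 - <<'E'
from h import *
c=cam("top"); g=c["image"].max(2).astype(np.float32)
pts={-1:[],1:[]}
for x in np.arange(-.036,.037,.003):
    ys=np.arange(-.02,.0201,.0005); W=np.c_[s2w(np.c_[np.full_like(ys,x),ys]),np.full_like(ys,.034)]
    q=proj(c,W).astype(np.float32); v=cv2.remap(g,q[:,0].copy(),q[:,1].copy(),cv2.INTER_LINEAR).ravel()
    b=v>130; i=np.argmin(abs(ys))
    if not b[i]: continue
    lo=i
    while lo>0 and b[lo]: lo-=1
    hi=i
    while hi<len(ys)-1 and b[hi]: hi+=1
    print(round(x*1000),ys[lo]*1000,ys[hi]*1000)
    if lo>0: pts[-1].append((x,ys[lo]))
    if hi<len(ys)-1: pts[1].append((x,ys[hi]))
for k in pts:
    P=np.array(pts[k]); print(k,np.polyfit(P[:,0],P[:,1],1))
E
```

```text
-36 -8.49999999999999 9.500000000000027
-33 -8.49999999999999 9.500000000000027
-30 -8.49999999999999 9.500000000000027
-27 -7.999999999999989 10.000000000000027
-24 -8.49999999999999 10.000000000000027
-21 -7.999999999999989 10.000000000000027
-18 -7.499999999999989 10.000000000000027
-15 -7.999999999999989 10.500000000000027
-12 -7.999999999999989 10.500000000000027
-9 -7.999999999999989 10.500000000000027
-6 -7.999999999999989 11.500000000000028
-3 -7.499999999999989 20.000000000000036
0 -6.9999999999999885 20.000000000000036
3 -7.499999999999989 20.000000000000036
6 -7.499999999999989 13.50000000000003
9 -7.499999999999989 11.000000000000027
12 -6.9999999999999885 11.500000000000028
15 -6.9999999999999885 11.500000000000028
18 -6.9999999999999885 11.500000000000028
21 -6.9999999999999885 11.500000000000028
24 -6.4999999999999885 12.000000000000028
27 -5.999999999999988 12.000000000000028
30 -6.4999999999999885 12.000000000000028
33 -6.4999999999999885 12.500000000000028
36 -6.9999999999999885 12.500000000000028
-1 [ 0.0296 -0.0075]
1 [0.0416 0.011 ]
```

The slot is within 0.04 rad, which is good enough. Next is the tail of the bar.

Request:
send_rows:
  moves: "0 0 -0.001 -0.2 -0.1 0 -1; 0 0 -0.001 -0.34 -0.153 0.016 -1; 0 0 -0.001 -0.34 -0.153 0.016 -1; 0 0 -0.001 -0.34 -0.153 0.15 -1; 0 0 -0.001 -0.34 -0.153 0.3 -1; 0 0 -0.001 -0.34 -0.153 0.4 -1; 0 0 -0.001 -0.34 -0.153 0.5 -1; 0 0 -0.001 -0.34 -0.153 0.5 -1; 0 0 -0.001 -0.34 -0.153 0.5 -1"

```text
time: 7.82
eef_pos: [0.5926, -0.1499, 0.0541]
tcp_rot: [0.627, 0.779, 0.0, 0.001]
contact_force: [-0.2, 0.2, 0.1]
opening: -0.002
finger_force: 0.0
```

```bash
python3 - <<'E'
from h import *
where()
rows([(-.255,.0015,.053,0),(-.175,.0015,.053,0),(-.103,.0015,.053,0)])
c=cam("scene"); save("pics/scene3.png",cv2.resize(c["image"][150:305,170:325],None,fx=3.8,fy=3.8,interpolation=cv2.INTER_CUBIC))
E
```

```text
t 7.825 stand [-252.4472    0.3243] z 0.0541392718641135 yaw 0.004242480213636268 tilt -0.9999989336568466 F [-0.1618  0.1589  0.1165] open -0.0015192957609451237 q [-0.4136  0.3697  1.8535  0.0001  0.9169 -0.6299]
[0.0002 0.0001 0.0007] [-0.0127 -0.0059  0.0057]
[0.0002 0.0001 0.0007] [ 0.3873 -0.0042  0.0054]
[0.0002 0.0001 0.0007] [ 0.7473 -0.0027  0.0051]
```

View pics/scene3.png

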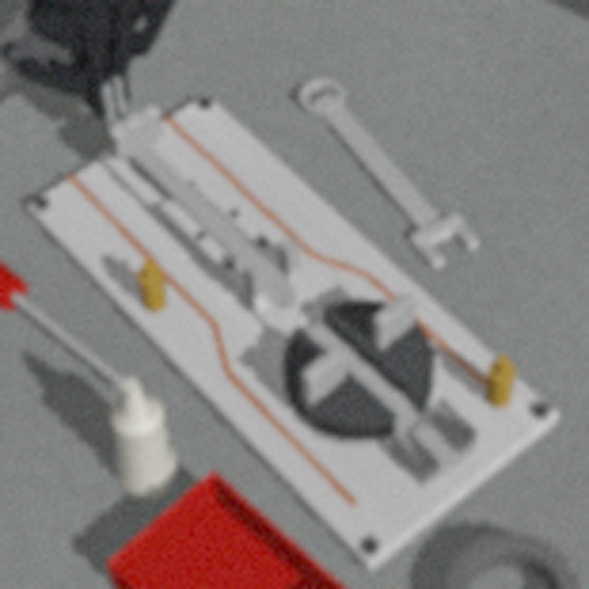

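The fingers at (115,100) stand just behind the end plate at (140,130), and the slot lines up with the bar. I'll push along the channel.

Request:
send_rows:
  moves: "0 0 0.001 0.05 -0.005 0.005 -1; 0 0 0.001 0.09 -0.005 0.005 -1; 0 0 0.001 0.12 -0.005 0.005 -1; 0 0 0.001 0.15 -0.005 0.005 -1; 0 0 0.001 0.18 -0.005 0.005 -1; 0 0 0.001 0.21 -0.005 0.005 -1; 0 0 0.001 0.24 -0.005 0.005 -1; 0 0 0.001 0.27 -0.005 0.005 -1; 0 0 0.001 0.3 -0.005 0.005 -1; 0 0 0.001 0.33 -0.005 0.005 -1; 0 0 0.001 0.36 -0.005 0.005 -1; 0 0 0.001 0.39 -0.005 0.005 -1"

```text
time: 9.38
eef_pos: [0.574, -0.0734, 0.0523]
tcp_rot: [0.629, 0.777, -0.0, -0.0]
contact_force: [1.0, -2.2, 0.6]
opening: -0.001
finger_force: 0.9
```

```bash
python3 - <<'E'
from h import *
where()
rows([(-.105,.0015,.053,0)])
c=cam("scene"); save("pics/scene4.png",cv2.resize(c["image"][150:305,170:325],None,fx=3.8,fy=3.8,interpolation=cv2.INTER_CUBIC))
E
```

```text
t 9.375 stand [-173.7736    2.3459] z 0.05233056154422379 yaw -0.002103683797751721 tilt -0.9999999983990577 F [ 1.0121 -2.1825  0.5793] open -0.0009461446762301291 q [-0.3024  0.3123  1.9344 -0.      0.8949 -0.5123]
[-0.      0.     -0.0003] [ 0.3439  0.0035 -0.0033]
```

View pics/scene4.png

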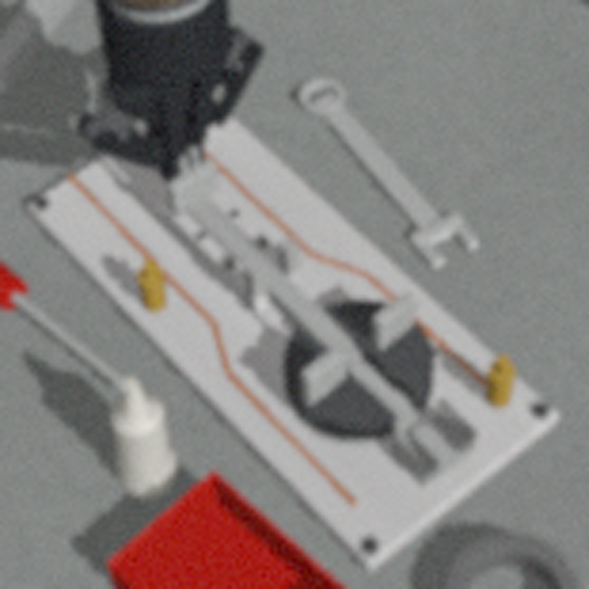

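The bar has entered the slot (from (270,280) to about (350,350)), the disc is unchanged and the force is about 2 N. I'll keep pushing.

Request:
send_rows:
  moves: "0 0 0 0.03 0 0 -1; 0 0 0 0.06 0 0 -1; 0 0 0 0.09 0 0 -1; 0 0 0 0.12 0 0 -1; 0 0 0 0.15 0 0 -1; 0 0 0 0.18 0 0 -1; 0 0 0 0.21 0 0 -1; 0 0 0 0.24 0 0 -1; 0 0 0 0.27 0 0 -1; 0 0 0 0.3 0 0 -1; 0 0 0 0.32 0 0 -1; 0 0 0 0.335 0 0 -1"

```text
time: 10.92
eef_pos: [0.5601, -0.0079, 0.0523]
tcp_rot: [0.629, 0.777, -0.0, -0.0]
contact_force: [0.1, -0.9, 0.4]
opening: 0.005
finger_force: 0.6
```

```bash
python3 -c "
from h import *
where()"
```

```text
t 10.925 stand [-106.8567    2.2374] z 0.05225095443593711 yaw -0.002041924013702623 tilt -0.999999986008169 F [ 0.0501 -0.8756  0.3628] open 0.00473060773193599 q [-0.1953  0.2773  1.9801  0.      0.8844 -0.4053]
```

Request:
send_rows:
  moves: "0 0 0 0.007 0 0 -1; 0 0 0 0.014 0 0 -1; 0 0 0 0.021 0 0 -1; 0 0 0 0.028 0 0 -1; 0 0 0 0.028 0 0 -1"

```text
time: 11.55
eef_pos: [0.5596, -0.0053, 0.0523]
tcp_rot: [0.629, 0.778, -0.002, 0.002]
contact_force: [1.3, -9.3, -2.3]
opening: -0.001
finger_force: 5.0
```

```bash
python3 -c "
from h import *
where()"
```

```text
t 11.55 stand [-104.2229    2.1573] z 0.05232317252634496 yaw -0.0006388197809759077 tilt -0.9999856339690971 F [ 1.3067 -9.3256 -2.3041] open -0.001404339882885683 q [-0.1888  0.2754  1.9823 -0.0062  0.8814 -0.3963]
```

The force jumped to 9 N at x = -104, which is where home should be. I'll back off, rise clear and check.

Request:
send_rows:
  moves: "0 0 0 -0.05 0 0 -1; 0 0 0 -0.15 0 0 -1; 0 0 0 -0.15 0 -0.2 -1; 0 0 0 -0.15 0 -0.4 -1; 0 0 0 -0.4 0.1 -0.5 -1; 0 0 0 -0.7 0.3 -0.5 -1; 0 0 0 -0.9 0.3 -0.5 -1; 0 0 0 -0.9 0.3 -0.5 -1; 0 0 0 -0.9 0.3 -0.5 -1"

```text
time: 12.68
eef_pos: [0.6547, -0.1664, 0.1517]
tcp_rot: [0.629, 0.777, 0.0, -0.001]
contact_force: [0.6, 0.0, 0.0]
opening: 0.002
finger_force: 0.0
```

```bash
python3 - <<'E'
from h import *
where()
a=cam("scene")["image"][150:305,170:325]; b=cam("top")["image"][110:215,155:325]
a=cv2.resize(a,(400,400),interpolation=cv2.INTER_CUBIC); b=cv2.resize(b,(400,247),interpolation=cv2.INTER_CUBIC)
save("pics/end.png",np.hstack([a,np.vstack([b,np.zeros((153,400,3),np.uint8)])]))
E
```

```text
t 12.675 stand [-281.689   -56.8958] z 0.15167594604279827 yaw -0.003034859511573007 tilt -0.9999983403452055 F [0.6389 0.0391 0.0266] open 0.0023223894426418162 q [-0.3991  0.3718  1.6461  0.0008  1.1254 -0.6085]
```

View pics/end.png

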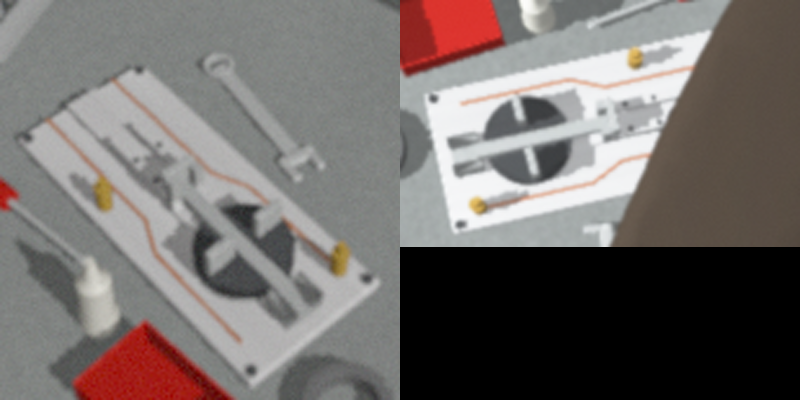

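The bar runs through the slot, its nose is in the keeper (top panel, (453,153)) and its plate is at the posts (180,170). One numeric check of the nose, then hand in.

```bash
python3 - <<'E'
from h import *
c=cam("top"); n=w2s(onz(c,[155+53/400*170,110+153/247*105],.026))[0]*1000; print(n)
if n[0]>62: print(ctrl.sign_off())
E
```

```text
[75.3778 -3.1409]
the job is handed in; nothing more can be done
None
```

The job is handed in: the disc's slot is in line with the bar to about 0.04 rad, and the bar is through it with its nose in the keeper. The push force rose to 9 N at the expected home position. My last camera check put the nose at x = 75 mm, y = -3 mm in the stand's frame. Home is x = 68 mm, so that reading is several millimetres off. The arm is clear and no bystander looks moved; I have not seen the judge's result.

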